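# Spin-check the plating turntable and stop it on its mark

### The job

Flick one of the pins of the plating turntable with a fingertip so that the platter spins by itself, and let it run freely through at least two full turns to see that it runs true. Then, while it is still turning, brake the platter with a fingertip so that at its first stop the red mark stands at the red pointer, within about a finger's width (14 mm) either side, and finish with the fingertip still on the platter, holding it there. Only push and touch the turntable: do not press on or lift the agar plate lying between the pins, and leave the other things on the bench where they are.

Things in the scene. Friction and masses are not known exactly. Their poses are not given: they have to be found in the camera images.
- turntable: hand-spun plating turntable: white round base 128 mm across, fixed to the bench, with a free-running aluminium platter (0.25 to 0.4 kg). Origin under its centre on the bench, z up; its -x axis points to the pointer. A fingertip set down on the bare ring at the platter's rim stops it almost at once
- hub (a point): centre of the platter's flat top face, on the turning axis (vertical), 70 mm above the bench. The platter is 160 mm across and 6 mm thick, free to turn both ways without end; the plate and the three pins stand on it, and outside the pins a bare flat ring from 61 to 80 mm radius is left for the finger, flush to the rim (thin sector lines are only engraved)
- platter (a joint): turn of the platter in rad, growing anticlockwise seen from above and counted on through whole turns; at 0 and every multiple of 2 pi the red mark stands at the pointer. Starts at rest between 0.7 and 5.5. Left to spin at 5 rad/s it slows to 1 rad/s in 9 to 14 s; at 1 rad/s it loses 0.13 to 0.21 rad/s each second and makes less than one turn more before it stops by itself
- mark (a point): outer end of the platter's red home mark (a radial stripe 21 mm long, 10 mm wide), on the rim at 80 mm radius, at the height of the top face; turns with the platter
- pointer (a point): tip of the fixed red pointer, 83 mm from the axis at the height of the platter's top face; the pointer is a flat red arrow on a steel upright outside the rim (83 to 101 mm from the axis, 20 mm wide, top 76 mm above the bench)
- pin0 (a point): centre of the top of the black rubber-sleeved pin opposite the mark. The three pins are round, 14 mm across, stand 36 mm above the platter's top face (106 mm above the bench) on a circle of 53 mm radius, 120 degrees apart, and turn with the platter; the sleeve is soft rubber, but lay the finger close behind a pin before flicking rather than hit it from afar
- pin1 (a point): top of the next pin anticlockwise from pin0; same size
- pin2 (a point): top of the next pin anticlockwise from pin1; same size
- plate: closed agar plate (Petri dish, clear with amber agar) 90 mm across and 15 mm high lying loose on the platter between the pins, its lid 21 mm below the pin tops; origin under its centre
- spares: stack of three spare agar plates, 90 mm across, 45 mm high, loose on the bench; origin under its centre
- tipbox: blue pipette tip box with clear lid, 87 x 124 mm and 66 mm high, long side along its y, loose on the bench; origin under its centre
- jar: clear sample jar with white lid, 90 mm across, 105 mm high, loose on the bench; origin under its centre
- rack: orange microtube rack, 72 x 150 mm and 28 mm high, long side along its y, loose on the bench; origin under its centre
There are look-alikes about, which are no part of the job. Of the things that look like the turntable, the smallest one is meant.

How it is judged:
By the outcome, as a careful person would: the job done as asked, in the order asked, and still so for the second after the job is handed in, while the arm keeps its last pose, push and grip.
It also fails if it takes over 64 s, if anything falls off the work surface, if the arm or the gripper's body presses on something with over 40 N, if the wrist force passes 120 N, or if a joint passes its speed limit or range.

### The arm

A 6-joint arm with a two-finger parallel gripper is mounted at the origin on the work surface. World frame = base frame: x ahead of the robot, y to its left, z up, the work surface at z = 0. Lengths are in m, angles in rad, forces in N, time in s.
With the tool pointing down it reaches from about 0.35 to 0.85 m from the base axis. Payload 8.1 kg.
Tool frame: the origin (TCP) lies on the centre line of the jaws, within the pads' length; the fingertips stand 22 mm ahead of it and the grasp point (between the pads) lies 3 mm ahead of it; z points along the fingers, y is the direction in which the jaws open and shut (so a half turn about z gives the same grasp; the last joint's range is limited). The gripper opens to 85 mm and grips with 20 to 120 N. Pads are 22 mm wide; open, the fingers measure 114 mm over their backs; the gripper's body (76 mm by 85 mm) begins 54 mm behind the grasp point. The pads swing forward as they close: fully open they stand 13 mm farther back than shut.
Start: joints at [1.097, 0.13, 1.488, -0, 1.523, -0.085], TCP at [0.227, 0.555, 0.253] pointing down, gripper open.
Joint ranges: [-2.96, 2.96], [-0.89, 2.26], [0.02, 2.5], [-1.34, 4.48], [0, 2.73], [-2.66, 2.66]. Speed limits (rad/s): [2.39, 2.39, 2.79, 3.14, 3.14, 3.14].

### API

Orientations are given as a unit quaternion [w, x, y, z].
In Python, from bench import robot gives the robot as it stands.
- The arm moves only by the shell command python3 -m crank 'ROWS' [FORCE]. ROWS is JSON, a list of rows, each an object of numbers: "x", "y", "z": the shift along the world's x, y, z in mm; "rx", "ry", "rz": the turn, a rotation vector about the world's x, y, z in degrees; "gripper": the closure, from 0 (fully open) to 1 (shut). A call has 1 to 20 rows; each row is the pose to reach, as a shift and turn from the pose commanded when the call began; what a row does not reach only later rows make up. A row lasts 1/8 s, in which the tool goes at most 62.5 mm and 10.7 degrees, less where a joint would pass 70% of its speed; a pose out of reach is approached as far as the arm can. A call with a gripper value outside its range is refused whole. The fingers move at their own pace and stop on an object; FORCE is the grip in N (left out, the last holds). Time passes only in rows, so rows that repeat a pose let the fingers close. It gives the time, the measured TCP pose, the force and the opening at its end, in the units of the state.
- robot.read_state(): the state, without advancing time (a new reading comes with each control period).
- robot.snapshot(name): name is "side" or "top" or "wrist"; returns the picture (420x560x3 uint8, blue, green, red); there is no depth.
- robot.camera_params(name): a dict with "mtx" (3x3 intrinsics, pixels), "D" ([k1, k2, p1, p2, k3] as OpenCV has them; the pictures are not rectified), "R" (3x3) and "t" (3): a world point X has camera coordinates R X + t. Camera axes: x right, y down, z forward; pixel columns grow to the right and rows downward; lengths in m; the calibration is good to about 2 mm. A picture is of the moment at which its call begins: read the wrist's pose just before it. camera_params takes no time and is no camera call; for the wrist camera it gives the pose at the moment of the call.
- robot.finish_job(): hands the job in, once; it reports no verdict.
The state is a dict: "time_s": time; "joint_positions": joint angles; "dq": joint speeds; "tau": joint torques, N m; "position": TCP position; "ee_rot": TCP orientation; "force": force on the tool from outside, world axes, zero at the start; "torque": the same for the moment, N m; "width": finger opening in m.
Only numpy, scipy, OpenCV 4.12 (cv2) and the standard library are available. Lean on these libraries where they do the work, as an engineer would, in place of code of your own. Each camera call takes 0.05 s, during which the arm holds its last target. There are 200 camera calls.

## Working session

There is one attempt and no reset: what is moved stays moved. The work goes in short steps, Python scripts to look and compute and a shell command to move; the robot and the scene stay as the last step left them, time stands still between calls to the robot, and variables do not carry over. Pictures are saved under pics/ and viewed, about 8 in all and at most 12, crops included, and the job is handed in when it is done.

```bash
mkdir -p pics; ls; python3 - <<'E'
from bench import robot
import cv2
s=robot.read_state();print(s)
for n in("top","side"):
    cv2.imwrite(f"pics/{n}0.png",robot.snapshot(n));p=robot.camera_params(n);print(n,p)
E
```

```text
pics
{'time_s': 0.0, 'joint_positions': array([ 1.09658473e+00,  1.31168741e-01,  1.48927408e+00, -6.72000430e-06,
        1.52300432e+00, -8.54063722e-02]), 'dq': array([-0.00184838,  0.00259054,  0.00068372, -0.00053639,  0.00099814,
       -0.00141589]), 'tau': array([ 2.65337134e-03, -5.69370353e+01, -5.00577056e+01,  3.15279613e-05,
        1.43038880e-02, -2.56207284e-05]), 'position': array([0.22720172, 0.55476952, 0.25224273]), 'ee_rot': array([-2.52852681e-04,  1.93180192e-01,  9.81162858e-01, -8.92106159e-04]), 'force': array([-0.41905163,  0.34543403,  0.15193109]), 'torque': array([ 0.00639107, -0.08210531,  0.00263914]), 'width': 0.08535611039336025}
top {'mtx': array([[408.91817874,   0.        , 282.94523611],
       [  0.        , 408.91817874, 214.60286056],
       [  0.        ,   0.        ,   1.        ]]), 'D': array([-0.11509827,  0.        ,  0.        ,  0.        ,  0.        ]), 'R': array([[-0.08800976, -0.99610376, -0.00561889],
       [-0.96980138,  0.08697118, -0.22786244],
       [ 0.22746331, -0.01460492, -0.97367712]]), 't': array([0.03229358, 0.44475715, 1.02414312])}
side {'mtx': array([[402.17459193,   0.        , 285.86616584],
       [  0.        , 402.17459193, 207.13111828],
       [  0.        ,   0.        ,   1.        ]]), 'D': array([-0.00282077,  0.        ,  0.        ,  0.        ,  0.        ]), 'R': array([[ 0.93298501, -0.35943448,  0.0185965 ],
       [-0.17907798, -0.50841166, -0.84228775],
       [ 0.31220194,  0.78251162, -0.53870726]]), 't': array([-0.40143558,  0.17502741,  0.82166634])}
```

View pics/top0.png

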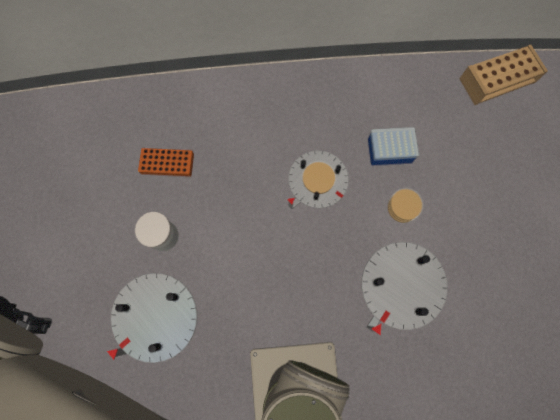

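View pics/side0.png

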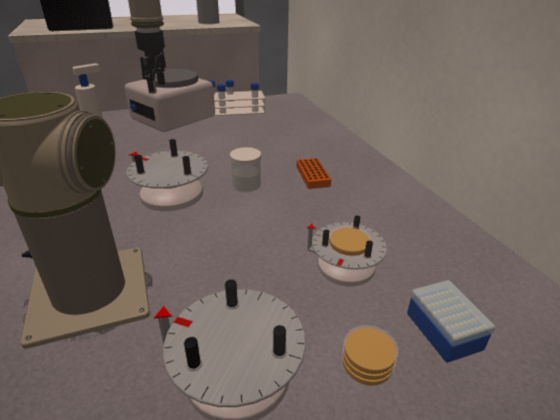

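The lookalikes in the top view are discs at (155,318), (405,285) and (319,180). The one at (319,180) is smallest and carries the agar plate, so I choose it. Its pointer is at about (293,202) and its red mark at about (340,194). I'll check this in a close crop.

```bash
python3 - <<'E'
import cv2
a=cv2.imread("pics/top0.png")[140:220,275:365]
b=cv2.imread("pics/side0.png")[205:285,300:390]
f=lambda i:cv2.resize(i,None,fx=4.4,fy=6,interpolation=cv2.INTER_CUBIC)
import numpy as np
g=lambda i:cv2.resize(i,None,fx=4.4,fy=4.4,interpolation=cv2.INTER_CUBIC)
cv2.imwrite("pics/c1.png",np.hstack([g(a),g(b)]))
E
```

```text
(no output)
```

View pics/c1.png

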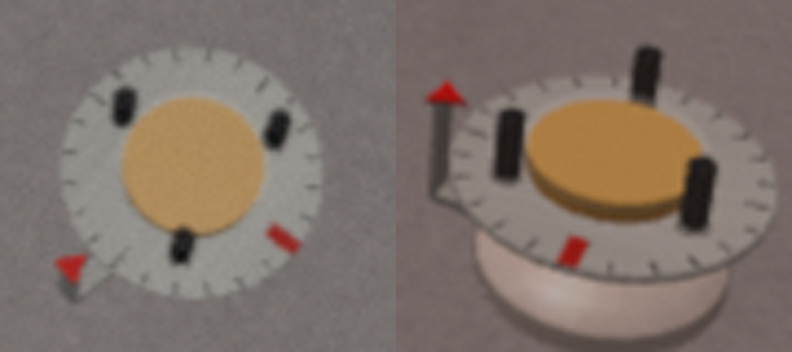

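```bash
cat > lib.py <<'E'
import numpy as np, cv2
from bench import robot
def proj(P,p):
    return cv2.projectPoints(np.asarray(P,float).reshape(-1,1,3),cv2.Rodrigues(p["R"])[0],p["t"],p["mtx"],p["D"])[0].reshape(-1,2)
def pol(c,r,a,z): return [c[0]+r*np.cos(a),c[1]+r*np.sin(a),z]
E
python3 - <<'E'
from lib import *
from scipy.optimize import least_squares
T,S=robot.camera_params("top"),robot.camera_params("side")
f=lambda q,o:(np.array(q,float)+.5)/4.4-.5+np.array(o)
ot=f([(125,92),(183,234),(281,115),(295,246),(88,255)],(275,140))
os_=f([(252,52),(116,113),(305,163),(174,266),(69,102)],(300,205))
ell=f([(61,170),(323,170),(190,47),(190,298)],(275,140))
def pts(v):
    c=v[:2];m=v[2]
    return [pol(c,.053,m+np.pi+k*2*np.pi/3,.106) for k in range(3)]+[pol(c,.08,m,.07),pol(c,.083,v[3],.073)]
w=np.array([1,1,1,1,.5])[:,None]
def res(v):
    return np.r_[((proj(pts(v),T)-ot)*w).ravel(),((proj(pts(v),S)-os_)*w).ravel()]
s=least_squares(res,[.6,-.06,-2,3.7]);v=s.x
print(v,"theta",(v[2]-v[3])%(2*np.pi));print(res(v).reshape(-1,2).round(1))
ci=[pol(v,.08,a,.07) for a in np.linspace(0,6.28,200)];q=proj(ci,T);print("platter outline",q.min(0),q.max(0),ell)
print(np.array(pts(v)).round(4))
E
```

```text
[ 0.53317139 -0.10841423 -2.33595305  2.20044966] theta 1.7467825966055752
[[-0.1  0.5]
 [ 0.3  0.1]
 [-0.3  0.4]
 [ 0.6  0.4]
 [ 0.  -0.2]
 [ 0.3 -0.5]
 [ 0.3 -0.1]
 [ 0.7 -0.5]
 [-0.6 -0.4]
 [ 0.1  0.3]]
platter outline [287.85428871 149.40380155] [348.29810366 206.97608999] [[288.47727273 178.25      ]
 [348.02272727 178.25      ]
 [317.79545455 150.29545455]
 [317.79545455 207.34090909]]
[[ 0.5699 -0.0702  0.106 ]
 [ 0.4817 -0.0957  0.106 ]
 [ 0.5479 -0.1593  0.106 ]
 [ 0.4778 -0.1661  0.07  ]
 [ 0.4843 -0.0413  0.073 ]]
```

The crop shows the right turntable: three pins around the amber plate, the red mark at lower right of the disc and the pointer at lower left. The fit puts the hub at (0.533, -0.108), pin1 at (0.482, -0.096), and theta at about 1.75. Next I move above the spot behind pin1, with the gripper shut and the jaw axis along the tangent.

```bash
python3 -m crank '[{"x":8,"y":-20,"z":0,"rz":-5,"gripper":1},{"x":24,"y":-62,"z":-2,"rz":-14,"gripper":1},{"x":42,"y":-108,"z":-6,"rz":-24,"gripper":1},{"x":60,"y":-155,"z":-10,"rz":-34,"gripper":1},{"x":78,"y":-202,"z":-15,"rz":-44,"gripper":1},{"x":97,"y":-250,"z":-20,"rz":-54,"gripper":1},{"x":116,"y":-298,"z":-26,"rz":-64,"gripper":1},{"x":134,"y":-346,"z":-32,"rz":-74,"gripper":1},{"x":153,"y":-394,"z":-38,"rz":-84,"gripper":1},{"x":172,"y":-442,"z":-44,"rz":-94,"gripper":1},{"x":190,"y":-490,"z":-50,"rz":-104,"gripper":1},{"x":209,"y":-538,"z":-56,"rz":-114,"gripper":1},{"x":226,"y":-580,"z":-63,"rz":-124,"gripper":1},{"x":237,"y":-610,"z":-70,"rz":-133,"gripper":1},{"x":242,"y":-623,"z":-72,"rz":-141.7,"gripper":1},{"x":242,"y":-623,"z":-72,"rz":-141.7,"gripper":1},{"x":242,"y":-623,"z":-72,"rz":-141.7,"gripper":1}]' 30; python3 - <<'E'
from lib import *
s=robot.read_state();print(s["time_s"],s["position"],s["ee_rot"],s["width"],s["force"])
ims=[robot.snapshot("side")[190:330,230:430],robot.snapshot("wrist")]
cv2.imwrite("pics/d.png",np.hstack([cv2.resize(ims[0],(440,308),interpolation=2),cv2.resize(ims[1],(360,308),interpolation=3)]))
E
```

```text
0.1 [0.22719774 0.55481939 0.25232741] [-2.29076842e-04  1.93147933e-01  9.81169285e-01 -8.10763974e-04] 0.08539343150075764 [1.27231269 0.27509216 0.17084741]$[0]: bad value
```

View pics/d.png

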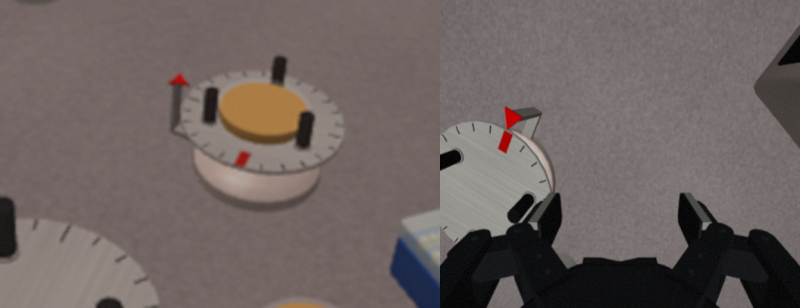

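The call was refused ("bad value") and nothing moved. The side crop shows the turntable unchanged, and the wrist view shows the open fingers near one of the big lookalikes. I'll test which value is rejected.

```bash
python3 -m crank '[{"z":0,"gripper":0.95}]' 30; python3 -m crank '[{"x":8,"y":-20,"z":0,"rx":0,"ry":0,"rz":-5,"gripper":0.95}]'
```

```text
time_s: 0.32
position: [0.2349, 0.5355, 0.2528]
ee_rot: [-0.0, 0.236, 0.972, -0.0]
force: [-0.8, -1.0, -1.0]
width: 0.0695$[0]: bad value
```

Rows need all seven keys. The second test moved 8 and -20 mm with a -5° turn, so I continue with the rest.

```bash
python3 -m crank '[{"x":12,"y":-32,"z":-2,"rx":0,"ry":0,"rz":-8,"gripper":1},{"x":30,"y":-78,"z":-6,"rx":0,"ry":0,"rz":-18,"gripper":1},{"x":48,"y":-125,"z":-10,"rx":0,"ry":0,"rz":-28,"gripper":1},{"x":67,"y":-173,"z":-15,"rx":0,"ry":0,"rz":-38,"gripper":1},{"x":86,"y":-221,"z":-20,"rx":0,"ry":0,"rz":-48,"gripper":1},{"x":105,"y":-270,"z":-26,"rx":0,"ry":0,"rz":-58,"gripper":1},{"x":124,"y":-320,"z":-32,"rx":0,"ry":0,"rz":-68,"gripper":1},{"x":144,"y":-370,"z":-38,"rx":0,"ry":0,"rz":-78,"gripper":1},{"x":163,"y":-420,"z":-44,"rx":0,"ry":0,"rz":-88,"gripper":1},{"x":182,"y":-470,"z":-50,"rx":0,"ry":0,"rz":-98,"gripper":1},{"x":202,"y":-520,"z":-56,"rx":0,"ry":0,"rz":-108,"gripper":1},{"x":218,"y":-562,"z":-63,"rx":0,"ry":0,"rz":-118,"gripper":1},{"x":229,"y":-590,"z":-70,"rx":0,"ry":0,"rz":-128,"gripper":1},{"x":234,"y":-603,"z":-72,"rx":0,"ry":0,"rz":-136.7,"gripper":1},{"x":234,"y":-603,"z":-72,"rx":0,"ry":0,"rz":-136.7,"gripper":1},{"x":234,"y":-603,"z":-72,"rx":0,"ry":0,"rz":-136.7,"gripper":1}]' 30; python3 - <<'E'
from lib import *
s=robot.read_state();print(s["time_s"],s["position"],s["ee_rot"],s["width"],s["force"],s["joint_positions"])
ims=[robot.snapshot("side")[190:330,230:430],robot.snapshot("wrist")]
cv2.imwrite("pics/d2.png",np.hstack([cv2.resize(ims[0],(440,308),interpolation=2),cv2.resize(ims[1],(360,308),interpolation=3)]))
E
```

```text
time_s: 2.33
position: [0.4692, -0.0673, 0.1813]
ee_rot: [-0.0, 0.99, 0.141, -0.0]
force: [0.8, -0.8, -0.0]
width: 0.0002
2.325 [ 0.46922628 -0.06725144  0.18128698] [-1.70219167e-04  9.89991885e-01  1.41124175e-01 -7.37060743e-05] 0.00020644566904327465 [ 0.82491443 -0.7913441  -0.01519298] [-2.50765677e-01 -1.70629586e-01  1.91781587e+00  2.62258546e-04
  1.39467276e+00  1.03679093e+00]
```

View pics/d2.png

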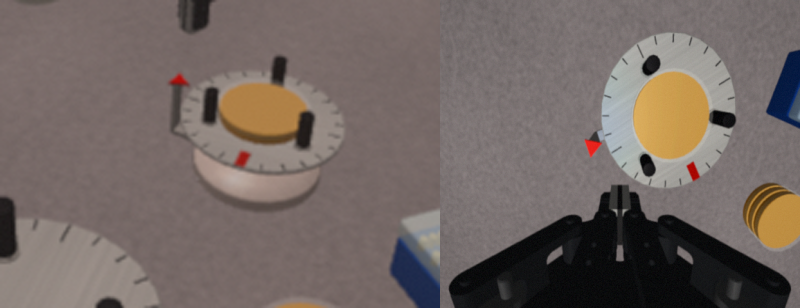

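The wrist view shows the shut fingers just outside the platter, beside pin1 at (648,165), with the pointer at (593,147) on the left. The target is confirmed, so I descend behind pin1 with the tip at about z = 92 mm.

```bash
python3 -m crank '[{"x":0,"y":0,"z":-15,"rx":0,"ry":0,"rz":0,"gripper":1},{"x":0,"y":0,"z":-40,"rx":0,"ry":0,"rz":0,"gripper":1},{"x":0,"y":0,"z":-60,"rx":0,"ry":0,"rz":0,"gripper":1},{"x":0,"y":0,"z":-67,"rx":0,"ry":0,"rz":0,"gripper":1},{"x":0,"y":0,"z":-67,"rx":0,"ry":0,"rz":0,"gripper":1},{"x":0,"y":0,"z":-67,"rx":0,"ry":0,"rz":0,"gripper":1}]'; python3 - <<'E'
from lib import *
ims=[robot.snapshot("side")[190:290,280:420],robot.snapshot("wrist")[180:350,180:460]]
cv2.imwrite("pics/d3.png",np.hstack([cv2.resize(ims[0],(431,308),interpolation=2),cv2.resize(ims[1],(360,308),interpolation=3)]))
p=robot.camera_params("wrist");s=robot.read_state();R=s["position"];t=np.array([.276,-.961,0])
print(proj([R+[0,0,-.022]+k*t for k in(-.0145,0,.0145)]+[[.4817,-.0957,.106]],p))
E
```

```text
time_s: 3.18
position: [0.47, -0.0678, 0.1151]
ee_rot: [0.0, 0.99, 0.14, 0.001]
force: [-0.3, 0.2, 0.5]
width: -0.0001
[[249.33425571 268.15652666]
 [277.76521672 268.19807235]
 [306.18898598 268.18318264]
 [341.57689811 273.11217938]]
```

View pics/d3.png

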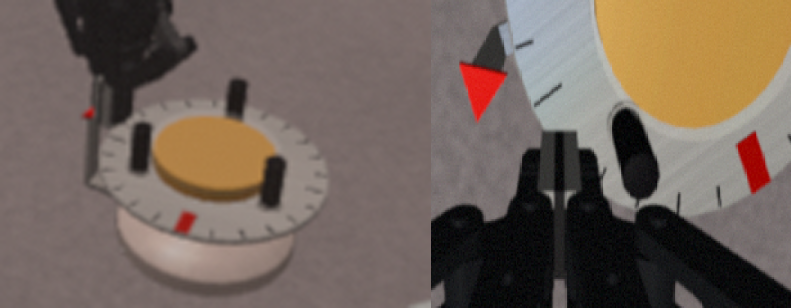

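The wrist view shows the tip at about (560,160), half-width about 7.5 mm, and pin1's top at (640,180), so the gap is about 10–17 mm. I'll close 8 mm, pause, then flick and lift away.

```bash
python3 -m crank '[{"x":0.8,"y":-2.9,"z":0,"rx":0,"ry":0,"rz":0,"gripper":1},{"x":2.2,"y":-7.7,"z":0,"rx":0,"ry":0,"rz":0,"gripper":1},{"x":2.2,"y":-7.7,"z":0,"rx":0,"ry":0,"rz":0,"gripper":1},{"x":3.3,"y":-11.5,"z":0,"rx":0,"ry":0,"rz":0,"gripper":1},{"x":6.6,"y":-23,"z":0,"rx":0,"ry":0,"rz":0,"gripper":1},{"x":13.2,"y":-46,"z":0,"rx":0,"ry":0,"rz":0,"gripper":1},{"x":21,"y":-73,"z":3,"rx":0,"ry":0,"rz":0,"gripper":1},{"x":10,"y":-89,"z":35,"rx":0,"ry":0,"rz":0,"gripper":1},{"x":0,"y":-92,"z":80,"rx":0,"ry":0,"rz":0,"gripper":1},{"x":0,"y":-92,"z":100,"rx":0,"ry":0,"rz":0,"gripper":1}]'; cat >> lib.py <<'E'
C=np.array([.5332,-.1084]); PTR=2.2004; S=robot.camera_params("side")
RING=np.linspace(-np.pi,np.pi,721)[:-1]
RP=np.concatenate([proj([pol(C,r,a,.07) for a in RING],S) for r in (.066,.070,.074)]).reshape(3,720,2)
def angle(im):
    "world angle of the red mark on the ring (circular centroid of redness), and score"
    b=[cv2.remap(im,RP[k,:,0].astype('f4'),RP[k,:,1].astype('f4'),1)[:,0].astype(float) for k in range(3)]
    red=np.mean([np.clip(x[:,2]-np.maximum(x[:,1],x[:,0])-35,0,None) for x in b],0)
    z=(red*np.exp(1j*RING)).sum()
    return np.angle(z),red.sum()
def look(n=2):
    out=[]
    for i in range(n):
        t=robot.read_state()["time_s"];im=robot.snapshot("side");a,s=angle(im)
        out.append((t,(a-PTR)%(2*np.pi),s,im))
    return out
E
cat > look.py <<'E'
import sys
from lib import *
o=look(int(sys.argv[1]))
for t,a,s,_ in o: print(f"{t:.3f} {a:.3f} {s:.0f}")
with open("log.txt","a") as f:
    for t,a,s,_ in o: f.write(f"{t} {a} {s}\n")
cv2.imwrite("pics/last.png",cv2.resize(o[-1][3][180:300,260:440],None,fx=4,fy=4))
E
python3 look.py 4
```

```text
time_s: 4.53
position: [0.4701, -0.1615, 0.2173]
ee_rot: [0.001, 0.99, 0.139, 0.002]
force: [-0.2, 0.4, 0.7]
width: 0.0002
4.525 4.698 850
4.575 4.916 876
4.625 5.130 858
4.675 5.342 851
```

View pics/last.png

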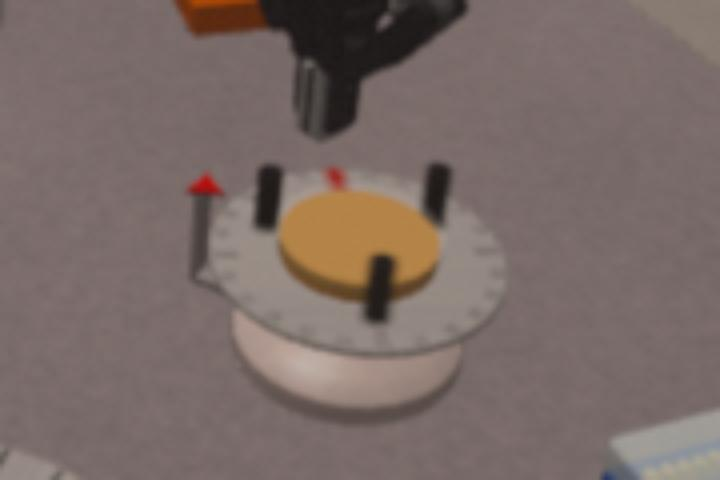

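The flick worked. The platter turns anticlockwise at about 4.3 rad/s, with the mark visible at (337,180), the plate undisturbed and the finger clear. Next I hover beside the bare ring at bearing 60°, r = 76 mm.

```bash
python3 -m crank '[{"x":10,"y":12,"z":0,"rx":0,"ry":0,"rz":5,"gripper":1},{"x":32,"y":38,"z":0,"rx":0,"ry":0,"rz":14,"gripper":1},{"x":60,"y":71,"z":0,"rx":0,"ry":0,"rz":24,"gripper":1},{"x":86,"y":101,"z":-10,"rx":0,"ry":0,"rz":34,"gripper":1},{"x":99,"y":117,"z":-30,"rx":0,"ry":0,"rz":42,"gripper":1},{"x":101,"y":119,"z":-55,"rx":0,"ry":0,"rz":44,"gripper":1},{"x":101,"y":119,"z":-75,"rx":0,"ry":0,"rz":44,"gripper":1},{"x":101,"y":119,"z":-90,"rx":0,"ry":0,"rz":44,"gripper":1},{"x":101,"y":119,"z":-90,"rx":0,"ry":0,"rz":44,"gripper":1}]'; python3 look.py 2; python3 -m crank '[{"x":0,"y":0,"z":-10,"rx":0,"ry":0,"rz":0,"gripper":1},{"x":0,"y":0,"z":-18,"rx":0,"ry":0,"rz":0,"gripper":1},{"x":0,"y":0,"z":-20,"rx":0,"ry":0,"rz":0,"gripper":1},{"x":0,"y":0,"z":-20,"rx":0,"ry":0,"rz":0,"gripper":1}]'; python3 look.py 2
```

```text
time_s: 5.85
position: [0.5691, -0.041, 0.1224]
ee_rot: [-0.001, 0.866, 0.5, -0.001]
force: [-0.6, -0.8, 0.6]
width: -0.0004
5.850 3.462 894
5.900 3.635 893
time_s: 6.45
position: [0.5702, -0.0407, 0.104]
ee_rot: [-0.0, 0.866, 0.5, -0.0]
force: [0.2, 0.0, 0.3]
width: -0.0002
6.450 5.446 917
6.500 5.600 940
```

View pics/last.png

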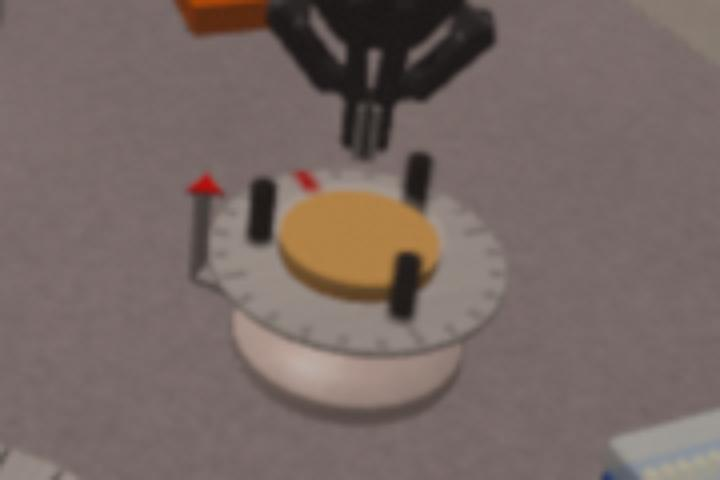

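```bash
for i in 1 2 3; do python3 -m crank '[{"x":0,"y":0,"z":0,"rx":0,"ry":0,"rz":0,"gripper":1},{"x":0,"y":0,"z":0,"rx":0,"ry":0,"rz":0,"gripper":1},{"x":0,"y":0,"z":0,"rx":0,"ry":0,"rz":0,"gripper":1},{"x":0,"y":0,"z":0,"rx":0,"ry":0,"rz":0,"gripper":1},{"x":0,"y":0,"z":0,"rx":0,"ry":0,"rz":0,"gripper":1}]' >/dev/null; python3 look.py 2; done
cat > fit.py <<'E'
from lib import *
from scipy.integrate import solve_ivp
from scipy.optimize import least_squares
d=np.loadtxt("log.txt");t,y=d[:,0],d[:,1]
u=[y[0]];w=4.3
for i in range(1,len(t)):
    g=u[-1]+w*(t[i]-t[i-1]);u.append(y[i]+2*np.pi*np.round((g-y[i])/2/np.pi))
    j=max(0,i-3);w=np.polyfit(t[j:i+1],u[j:i+1],1)[0]
u=np.array(u)
def sim(p,T):
    f=lambda t,x:[x[1],-(p[2]+p[3]*x[1])*(x[1]>0)]
    return solve_ivp(f,(t[0],T[-1]),[p[0],p[1]],t_eval=T,max_step=.05)
s=least_squares(lambda p:sim(p,t).y[0]-u,[u[0],4.3,.1,.08]);p=s.x
print("p",p,"rms",np.sqrt(np.mean(s.fun**2)),"last",t[-1],u[-1],"res",s.fun[-4:].round(3))
T=np.arange(t[0],t[0]+30,.005);r=sim(p,T).y
print("end",r[0,-1]/2/np.pi)
for k in range(1,9):
    if r[0,-1]>2*np.pi*k:
        i=np.argmax(r[0]>2*np.pi*k);print("turn",k,"at t",T[i].round(3),"w",r[1,i].round(3))
E
python3 fit.py
```

```text
7.175 1.252 1063
7.225 1.385 1046
7.900 3.076 992
7.950 3.195 969
8.625 4.727 1006
8.675 4.834 1034
p [4.70365076 4.25819496 0.05990664 0.15178574] rms 0.012812823972312707 last 8.675 17.40000742276991 res [ 0.017  0.018 -0.005 -0.008]
end 4.19246648704009
turn 1 at t 4.91 w 3.994
turn 2 at t 6.735 w 2.932
turn 3 at t 9.425 w 1.817
turn 4 at t 15.305 w 0.511
```

```bash
python3 -m crank '[{"x":0,"y":0,"z":0,"rx":0,"ry":0,"rz":0,"gripper":1},{"x":0,"y":0,"z":0,"rx":0,"ry":0,"rz":0,"gripper":1},{"x":0,"y":0,"z":0,"rx":0,"ry":0,"rz":0,"gripper":1},{"x":0,"y":0,"z":0,"rx":0,"ry":0,"rz":0,"gripper":1},{"x":0,"y":0,"z":0,"rx":0,"ry":0,"rz":0,"gripper":1}]' >/dev/null; python3 look.py 3; cp pics/last.png pics/zero.png
for i in 1 2; do python3 -m crank '[{"x":0,"y":0,"z":0,"rx":0,"ry":0,"rz":0,"gripper":1},{"x":0,"y":0,"z":0,"rx":0,"ry":0,"rz":0,"gripper":1},{"x":0,"y":0,"z":0,"rx":0,"ry":0,"rz":0,"gripper":1},{"x":0,"y":0,"z":0,"rx":0,"ry":0,"rz":0,"gripper":1},{"x":0,"y":0,"z":0,"rx":0,"ry":0,"rz":0,"gripper":1}]' >/dev/null; python3 look.py 2; done;python3 fit.py
```

```text
9.350 6.176 1012
9.400 6.267 1024
9.450 0.075 1005
10.125 1.206 1083
10.175 1.284 1088
10.850 2.263 1144
10.900 2.331 1134
p [4.70643344 4.23776174 0.0960542  0.13802927] rms 0.013027240892207095 last 10.9 21.180721695295716 res [-0.003 -0.002  0.007  0.006]
end 4.063740677929848
turn 1 at t 4.91 w 3.982
turn 2 at t 6.74 w 2.938
turn 3 at t 9.42 w 1.814
turn 4 at t 16.01 w 0.315
```

View pics/zero.png

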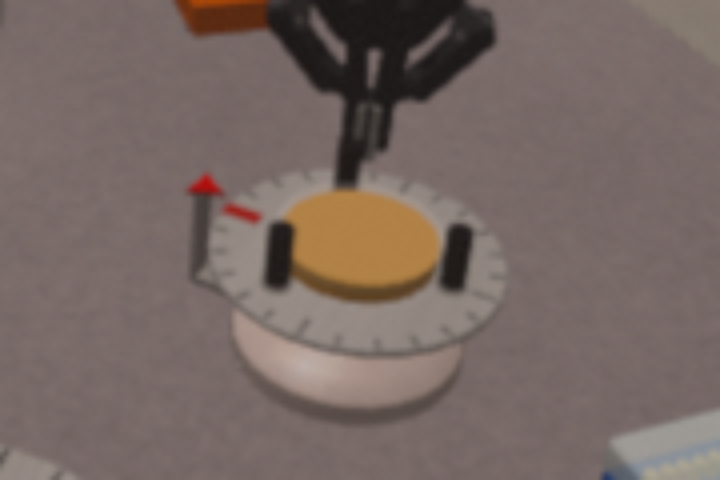

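At theta 0.075 the mark at (232,207) lines up with the arrow at (205,185), so the zero is right. The platter has made more than two free turns. I'll keep measuring while it slows.

```bash
for i in 1 2; do python3 -m crank '[{"x":0,"y":0,"z":0,"rx":0,"ry":0,"rz":0,"gripper":1},{"x":0,"y":0,"z":0,"rx":0,"ry":0,"rz":0,"gripper":1},{"x":0,"y":0,"z":0,"rx":0,"ry":0,"rz":0,"gripper":1},{"x":0,"y":0,"z":0,"rx":0,"ry":0,"rz":0,"gripper":1},{"x":0,"y":0,"z":0,"rx":0,"ry":0,"rz":0,"gripper":1}]' >/dev/null; python3 look.py 2; done;python3 fit.py
```

```text
11.575 3.193 1041
11.625 3.251 1026
12.300 4.010 1038
12.350 4.062 1054
p [4.70427358 4.24997259 0.07648564 0.14549466] rms 0.01307781060503381 last 12.35 22.911826453011628 res [ 0.011  0.011 -0.009 -0.011]
end 4.128666188966277
turn 1 at t 4.91 w 3.99
turn 2 at t 6.735 w 2.937
turn 3 at t 9.42 w 1.817
turn 4 at t 15.555 w 0.434
```

```bash
python3 -m crank '[{"x":0,"y":0,"z":-3,"rx":0,"ry":0,"rz":0,"gripper":1},{"x":0,"y":0,"z":-5,"rx":0,"ry":0,"rz":0,"gripper":1},{"x":0,"y":0,"z":-5,"rx":0,"ry":0,"rz":0,"gripper":1},{"x":0,"y":0,"z":-5,"rx":0,"ry":0,"rz":0,"gripper":1},{"x":0,"y":0,"z":-5,"rx":0,"ry":0,"rz":0,"gripper":1}]'; python3 look.py 2; python3 -m crank '[{"x":0,"y":0,"z":0,"rx":0,"ry":0,"rz":0,"gripper":1},{"x":0,"y":0,"z":0,"rx":0,"ry":0,"rz":0,"gripper":1},{"x":0,"y":0,"z":0,"rx":0,"ry":0,"rz":0,"gripper":1},{"x":0,"y":0,"z":0,"rx":0,"ry":0,"rz":0,"gripper":1},{"x":0,"y":0,"z":0,"rx":0,"ry":0,"rz":0,"gripper":1}]'; python3 look.py 2;python3 fit.py
```

```text
time_s: 13.02
position: [0.5705, -0.0408, 0.0994]
ee_rot: [0.0, 0.866, 0.5, 0.0]
force: [-1.4, -0.6, 0.4]
width: 0.0001
13.025 4.719 1083
13.075 4.764 1075
time_s: 13.75
position: [0.5704, -0.0408, 0.0993]
ee_rot: [0.0, 0.866, 0.5, -0.0]
force: [-1.3, 0.2, 0.3]
width: -0.0001
13.750 5.323 1047
13.800 5.361 1064
p [4.70039431 4.26781059 0.05577869 0.15398991] rms 0.014351962589465979 last 13.8 24.2108452773691 res [-0.002 -0.003 -0.011 -0.011]
end 4.205123876737946
turn 1 at t 4.91 w 4.001
turn 2 at t 6.735 w 2.932
turn 3 at t 9.425 w 1.815
turn 4 at t 15.28 w 0.522
```

```bash
python3 -m crank '[{"x":0,"y":0,"z":-1,"rx":0,"ry":0,"rz":0,"gripper":1},{"x":0,"y":0,"z":-2,"rx":0,"ry":0,"rz":0,"gripper":1},{"x":0,"y":0,"z":-2,"rx":0,"ry":0,"rz":0,"gripper":1},{"x":0,"y":0,"z":-2,"rx":0,"ry":0,"rz":0,"gripper":1},{"x":0,"y":0,"z":-2,"rx":0,"ry":0,"rz":0,"gripper":1},{"x":0,"y":0,"z":-2,"rx":0,"ry":0,"rz":0,"gripper":1}]'; python3 look.py 2;python3 fit.py
```

```text
time_s: 14.6
position: [0.5704, -0.0408, 0.0973]
ee_rot: [0.0, 0.866, 0.5, 0.0]
force: [-0.4, -0.6, -0.2]
width: 0.0001
14.600 5.915 1142
14.650 5.944 1134
p [4.69932148 4.27191022 0.05229579 0.15553886] rms 0.014150908308112985 last 14.65 24.793731056021898 res [-0.004 -0.004 -0.007 -0.006]
end 4.218502633875484
turn 1 at t 4.91 w 4.004
turn 2 at t 6.735 w 2.931
turn 3 at t 9.425 w 1.814
turn 4 at t 15.25 w 0.533
```

```bash
python3 -m crank '[{"x":0,"y":0,"z":0,"rx":0,"ry":0,"rz":0,"gripper":1},{"x":0,"y":0,"z":0,"rx":0,"ry":0,"rz":0,"gripper":1},{"x":0,"y":0,"z":-1,"rx":0,"ry":0,"rz":0,"gripper":1},{"x":0,"y":0,"z":-7.5,"rx":0,"ry":0,"rz":0,"gripper":1},{"x":0,"y":0,"z":-7.5,"rx":0,"ry":0,"rz":0,"gripper":1}]'; python3 look.py 2
```

```text
time_s: 15.32
position: [0.5723, -0.0414, 0.0919]
ee_rot: [0.002, 0.866, 0.5, 0.002]
force: [-1.5, -2.3, 13.0]
width: -0.0004
15.325 6.222 1014
15.375 6.222 1026
```

It has stopped at theta = -0.06 rad, about 5 mm short, with 13 N of contact force. I'll hold and check.

```bash
python3 -m crank '[{"x":0,"y":0,"z":0,"rx":0,"ry":0,"rz":0,"gripper":1},{"x":0,"y":0,"z":0,"rx":0,"ry":0,"rz":0,"gripper":1},{"x":0,"y":0,"z":0,"rx":0,"ry":0,"rz":0,"gripper":1},{"x":0,"y":0,"z":0,"rx":0,"ry":0,"rz":0,"gripper":1}]'; python3 look.py 2
```

```text
time_s: 15.92
position: [0.5722, -0.0414, 0.0919]
ee_rot: [0.002, 0.866, 0.5, 0.001]
force: [0.0, -1.9, 11.1]
width: -0.0001
15.925 6.223 1047
15.975 6.223 1041
```

View pics/last.png

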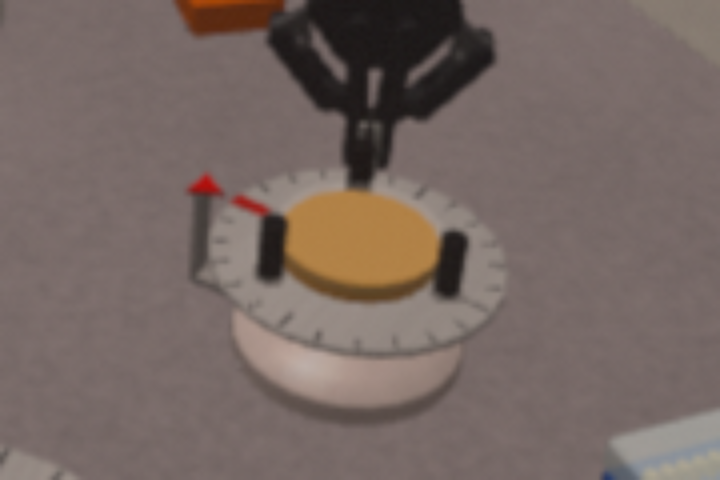

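The mark's outer end at (235,200) stands at the arrow tip at about (222,193). The fingertip is on the ring, and nothing moved over 0.6 s.

```bash
python3 -c "from bench import robot; print(robot.finish_job())"
```

```text
the job is handed in; nothing more can be done
None
```

The job is handed in. The platter's first stop left the red mark about 5 mm short of the pointer, within the 14 mm allowed, and the fingertip is still on the ring holding it.

- **Flick:** I chose the smallest turntable, the one carrying the agar plate, and flicked pin1 with the shut fingertip. The platter ran free from about 4.3 rad/s for more than three turns with nothing touching it.
- **Brake:** I set the fingertip down on the bare rim ring at about 15.2 s, while the platter was still turning at roughly 0.5 rad/s. It stopped at once.
- **Last checks:** The angle read -0.06 rad from the pointer and did not change over 0.65 s. The fingertip presses with about 11 N. The plate and the neighbouring things in view appeared unmoved in the last picture.
- **Hiccup:** The first move call was refused because its rows lacked some keys. Nothing moved, and a second test with all keys worked.

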